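# Point out the boat ornament and its crate compartment

## Robot

A 6-joint arm with a two-finger parallel gripper is mounted at the origin on the work surface. World frame = base frame: x ahead of the robot, y to its left, z up, the work surface at z = 0. Lengths are in m, angles in rad, forces in N, time in s.
With the tool pointing down it reaches from about 0.3 to 0.775 m from the base axis. Payload 14.6 kg.
Tool frame: the origin (TCP) lies between the finger pads, 19 mm behind the fingertips; this is the grasp point; z points along the fingers, y is the line along which they close (so a half turn about z gives the same grasp; the last joint's range is limited). The gripper opens to 85 mm and grips with 20 to 120 N. Pads are 22 mm wide; open, the fingers measure 114 mm over their backs; the gripper's body (76 mm by 85 mm) begins 54 mm behind the grasp point. The pads swing forward as they close: fully open they stand 13 mm farther back than shut.
Start: joints at [-1.399, 0.3, 1.521, -0, 1.321, -0.067], TCP at [0.13, -0.534, 0.25] pointing down, gripper open.
Joint ranges: [-3.03, 3.03], [-0.79, 2.21], [0.23, 2.52], [-1.04, 4.18], [0, 3.07], [-2.55, 2.55]. Speed limits (rad/s): [2.22, 2.22, 2.57, 3.14, 3.14, 3.14].

## Interface

Orientations are given as a 3x3 rotation matrix whose columns are the frame's x, y, z axes.
In Python, from station import bot gives the robot as it stands.
- The arm moves only by the tool move_arm, never from a script. Its argument "rows" is a list of rows, each a list of 6 numbers: the shift along the tool's x, y, z each as a share of 25 cm, from -1 to 1, then the turn, a rotation vector about the tool's x, y, z each as a share of 180 degrees, from -1 to 1. A call has 1 to 8 rows; each row is the pose to reach, as a shift and turn from the pose commanded when the call began, along the tool's axes at that moment, turning the shorter way round; what a row does not reach only later rows make up. A row lasts 1/10 s, in which the tool goes at most 50 mm and 8.59 degrees, less where a joint would pass 70% of its speed; a pose out of reach is approached as far as the arm can. A call with a number of a shift or a turn outside -1 to 1 is refused whole. A call with a gripper value outside its range is refused whole. "grip" is the finger opening in mm, from 0 to 85.4, set as the call begins (left out, the last holds). The fingers move at their own pace and stop on an object; "newtons" is the grip in N (left out, the last holds). Time passes only in rows, so rows that repeat a pose let the fingers close. It gives the time, the measured TCP pose, the force, the opening and the grip force at its end, in the units of the state.
- bot.get_state(): the state, without advancing time (a new reading comes with each control period).
- bot.camera(name): name is "side" or "top" or "wrist"; returns a dict with "image" (384x512x3 uint8, red, green, blue), "range_z" (384x512 float32, m along the optical axis (not along the pixel's ray), 0 where there is no reading), "vfov" (degrees; the focal length in pixels is half the picture's height over the tangent of half this angle, whatever the lens; pixels are square), "cx", "cy" (the principal point, pixels), "R" (3x3) and "t" (3): a world point X has camera coordinates R X + t. Camera axes: x right, y down, z forward; pixel columns grow to the right and rows downward; lengths in m; the calibration is good to about 2 mm. A picture is of the moment at which its call begins.
- bot.sign_off(): hands the job in; it is judged then, once.
The state is a dict: "t": time; "joints": joint angles; "dq": joint speeds; "joint_efforts": joint torques, N m; "tcp_pos": TCP position; "tcp_rot": TCP orientation; "force": force on the tool from outside, world axes, zero at the start; "ft_torque": the same for the moment, N m; "width": opening from 0.0 (shut) to 1.0 (fully open); "grasp_force": force on a finger pad.
Only numpy, scipy, OpenCV 4.12 (cv2) and the standard library are available. Lean on these libraries where they do the work, as an engineer would, in place of code of your own. Each camera call takes 0.05 s, during which the arm holds its last target. There are 200 camera calls.

## Task

Show the helper what to pack and where: point straight down at the middle of the flat clay sailing boat on the drying board, fingertips two to five centimetres above it, and stay there for two seconds; then point in the same way at the empty compartment of the black crate, fingertips two to five centimetres above the middle of its open top, stay two seconds and finish still pointing there. Touch, move and lift nothing. Do not point at any of the other ornaments or crockery, and keep the fingertips at least six centimetres above them whenever you cross over them.

Things in the scene. Friction and masses are not known exactly. Their poses are not given: they have to be found in the camera images.
- boat: the clay sailing-boat ornament, bare terracotta, lying flat on the drying board: a hull, a mast and two triangular sails in outline, 90 mm along the mast by 92 mm along the hull, 10 mm thick, loose. Origin at the centre of its outline on its underside; x points from hull to mast top, z up. It lies at any yaw, in any of the board's three places.
- boat_top (a point): the middle of the boat ornament, level with its upper face (10 mm above the boat's origin); z up. The point to point at.
- pad: a square cork pad, 95 x 95 x 4 mm, fixed flat on the floor of the crate's empty compartment: the only compartment with no crockery in it. Origin at the centre of its underside, which is 5 mm above the table.
- pad_mouth (a point): the middle of the empty compartment's open top, at the height of the crate's rim (60 mm above the table, 55 mm above the pad's origin); z up. The point to point at.
- board: the drying board, a plywood plank 125 (x) x 370 (y) x 18 mm, fixed; its top is 18 mm above the table. It carries the three ornaments in a row along its y, about 118 mm apart. Origin at the centre of its underside. It stands either nearer the robot than the crate or beyond it.
- crate: the black plastic crate, open on top, 125 (x) x 350 (y) x 60 mm, walls and floor 5 mm, fixed; two partitions make three compartments in a row along its y, 115 mm from centre to centre, each about 115 x 110 mm inside. Origin at the centre of its underside. Two compartments hold crockery, one is empty but for the pad.
- fish: bystander: flat clay fish ornament, bare terracotta, 96 x 46 x 10 mm, loose on the board. Origin at the centre of its underside, x towards the nose. Leave alone.
- star: bystander: flat clay five-armed star ornament, bare terracotta, 92 mm across, 10 mm thick, loose on the board. Origin at the centre of its underside. Leave alone.
- cup: bystander: tall terracotta cup without handle, 72 mm across, 80 mm tall, standing loose in a crate compartment (it stands 25 mm out of the crate). Origin at the centre of its underside. Leave alone.
- bowl: bystander: terracotta bowl, 90 mm across, 50 mm tall, standing loose in a crate compartment. Origin at the centre of its underside. Leave alone.
Not all that is in view belongs to the job. Leave any red look-alike of the boat alone.

How it is judged:
On the way, in this order (a step that is already met when the one before it is completed fails the run):
1. the tool points down at the sailing boat and stays there (horizontal distance between the grasp point and boat_top below 0.02 m and z of the grasp point in the frame of boat_top between 0.024 and 0.085 m and angle between the grasp point's own z axis and vertical above 2.62 rad), for 1.6 s.
2. the tool points down at the empty compartment and stays there (horizontal distance between the grasp point and pad_mouth below 0.025 m and z of the grasp point in the frame of pad_mouth between 0.024 and 0.085 m and angle between the grasp point's own z axis and vertical above 2.62 rad), for 1.6 s.
At the end, for the whole second after the job is handed in: The tool still points down (within 30 degrees) at the empty compartment: TCP within 25 mm sideways of the middle of its mouth (at the boat: 20 mm) and 24 to 85 mm above it. All ornaments and crockery rest within 6 mm of where they started (all of step 2 and distance of each of boat, fish, star, cup, bowl from where it was at the start of the episode below 0.006 m and linear speed of each of boat, fish, star, cup, bowl below 0.02 m/s); the robot touches nothing.
It fails at once if the fingers or the arm touch something (contact force between any of the fingers, the arm and anything else above 0.3 N).
It fails at once if an ornament, the cup or the bowl is moved or lifted by more than 6 mm (distance of any of boat, fish, star, cup, bowl from where it was at the start of the episode above 0.006 m).
It fails at once if the tool points at, or passes low over, one of the other things (TCP within 40 mm sideways of its middle and less than 72 mm above its top) ((horizontal distance between the grasp point and fish below 0.04 m and z of the grasp point in the frame of fish below 0.082 m) or (horizontal distance between the grasp point and star below 0.04 m and z of the grasp point in the frame of star below 0.082 m) or (horizontal distance between the grasp point and cup below 0.04 m and z of the grasp point in the frame of cup below 0.152 m) or (horizontal distance between the grasp point and bowl below 0.04 m and z of the grasp point in the frame of bowl below 0.122 m)).
It also fails if it takes over 48 s, if anything falls off the work surface, if the arm or the gripper's body presses on something with over 40 N, if the wrist force passes 120 N, or if a joint passes its speed limit or range.

## Working session

There is one attempt and no reset: what is moved stays moved. The work goes in short steps, Python scripts to look and compute and a tool call to move; the robot and the scene stay as the last step left them, time stands still between calls to the robot, and variables do not carry over. Pictures are saved under pics/ and viewed, at most 10 in all, crops included, and the job is handed in when it is done.

Besides the shell and the picture viewer there is one more tool, called as name([rows], argument=value, ...), one row to a line, values as JSON. move_arm: Moves the arm, as the interface text tells. Its arguments: {"type":"object","properties":{"rows":{"type":"array"},"grip":{"type":"number"},"newtons":{"type":"number"}},"required":["rows"]}

```bash
mkdir -p pics
cat > h.py <<'E'
import numpy as np, cv2
from station import bot
def grab(n):
    c=bot.camera(n); c['f']=c['image'].shape[0]/2/np.tan(np.radians(c['vfov'])/2); return c
def cloud(c):
    z=c['range_z']; v,u=np.mgrid[:z.shape[0],:z.shape[1]]
    P=np.stack([(u-c['cx'])/c['f']*z,(v-c['cy'])/c['f']*z,z],-1)
    return (P-c['t'])@c['R']
def ray(c,u,v,h):
    d=c['R'].T@np.array([(u-c['cx'])/c['f'],(v-c['cy'])/c['f'],1]); o=-c['R'].T@c['t']
    return o+d*(h-o[2])/d[2]
E
python3 - <<'E'
from h import *
c=grab('top'); cv2.imwrite('pics/top.png',c['image'][:,:,::-1]); np.savez('top.npz',**c)
s=grab('side'); cv2.imwrite('pics/side.png',s['image'][:,:,::-1])
P=cloud(c); print(P[::48,::64].round(3).tolist()); print(bot.get_state()['tcp_rot'],bot.get_state()['t'])
E
```

```text
[[[1.434, 0.992, -0.552], [1.436, 0.744, -0.552], [1.432, 0.493, -0.539], [1.434, 0.248, -0.54], [1.434, 0.003, -0.535], [1.436, -0.242, -0.535], [1.434, -0.483, -0.527], [1.434, -0.724, -0.522]], [[1.322, 1.093, -0.752], [1.326, 0.822, -0.756], [1.325, 0.546, -0.748], [1.327, 0.274, -0.746], [1.334, 0.003, -0.757], [1.334, -0.269, -0.752], [1.341, -0.543, -0.763], [1.339, -0.81, -0.751]], [[0.892, 0.66, -0.0], [0.878, 0.471, 0.052], [0.895, 0.326, -0.0], [0.897, 0.159, 0.0], [0.899, -0.007, -0.002], [0.9, -0.173, 0.002], [0.902, -0.34, -0.001], [0.904, -0.506, -0.002]], [[0.765, 0.651, 0.002], [0.767, 0.487, -0.001], [0.768, 0.321, 0.002], [0.77, 0.156, 0.003], [0.772, -0.009, 0.002], [0.774, -0.173, -0.0], [0.776, -0.339, -0.005], [0.778, -0.503, -0.003]], [[0.641, 0.643, 0.002], [0.643, 0.481, -0.002], [0.644, 0.317, -0.0], [0.646, 0.153, 0.001], [0.646, -0.01, 0.019], [0.647, -0.17, 0.027], [0.651, -0.337, -0.002], [0.653, -0.499, 0.0]], [[0.519, 0.616, 0.038], [0.521, 0.473, 0.002], [0.522, 0.313, -0.002], [0.524, 0.15, -0.001], [0.526, -0.012, -0.0], [0.528, -0.173, -0.001], [0.53, -0.335, -0.004], [0.531, -0.494, 0.003]], [[0.399, 0.628, 0.002], [0.401, 0.469, -0.003], [0.403, 0.308, -0.0], [0.405, 0.147, -0.001], [0.407, -0.013, 0.006], [0.409, -0.172, 0.004], [0.41, -0.333, -0.001], [0.413, -0.49, 0.005]], [[0.282, 0.622, -0.002], [0.284, 0.461, 0.003], [0.286, 0.303, -0.001], [0.288, 0.144, -0.001], [0.289, -0.014, -0.002], [0.291, -0.173, -0.003], [0.293, -0.331, -0.002], [0.296, -0.488, 0.001]]]
[[ 9.71617736e-01  2.36556431e-01 -1.74772862e-04]
 [ 2.36556485e-01 -9.71617214e-01  1.00965474e-03]
 [ 6.90279997e-05 -1.02234210e-03 -9.99999475e-01]] 0.1
```

View pics/top.png

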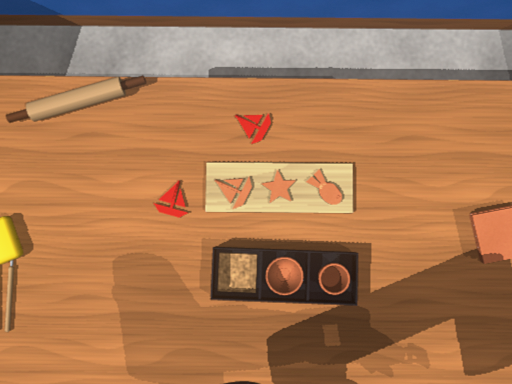

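View pics/side.png

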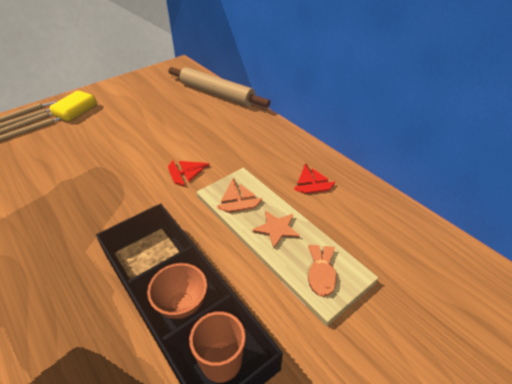

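The top view shows these boat candidates: the terracotta boat on the board at (235,190), a red one at (255,127) and a red one at (173,200). I choose (235,190). The star is at (280,186), the fish at (326,188), the pad at (238,271), the bowl at (285,275) and the cup at (334,279).

Run:
```python
from h import *
c=dict(np.load('top.npz')); im=c['image']; P=cloud(c)
hsv=cv2.cvtColor(im,cv2.COLOR_RGB2HSV)
def blobs(m,box,h,name,amin=150):
    k=np.zeros_like(m); x0,y0,x1,y1=box; k[y0:y1,x0:x1]=m[y0:y1,x0:x1]
    cs,_=cv2.findContours(k,cv2.RETR_EXTERNAL,cv2.CHAIN_APPROX_NONE)
    for q in cs:
        if cv2.contourArea(q)<amin: continue
        W=np.array([ray(c,u,v,h)[:2] for u,v in q[:,0]],np.float32)
        r=cv2.minAreaRect(W); print(name,cv2.boundingRect(q),'rect',np.round(r[0],4),np.round(r[1],4),round(r[2],1),'circ',np.round(cv2.minEnclosingCircle(W)[0],4))
for n,(u,v) in dict(boat=(232,190),star=(280,186),red=(255,127),board=(300,205),pad=(238,271)).items(): print(n,hsv[v,u],P[v,u].round(3))
terr=((hsv[...,0]<=11)&(hsv[...,1]>125)).astype(np.uint8)
m=cv2.morphologyEx(terr,cv2.MORPH_CLOSE,np.ones((5,5)))
blobs(m,(208,166,352,210),.028,'orn')
blobs(m,(215,250,352,298),.06,'crock')
board=((hsv[...,0]>16)&(hsv[...,0]<32)&(hsv[...,1]<140)&(hsv[...,2]>130)).astype(np.uint8)
blobs(board,(195,155,365,220),.018,'board',2000)
dark=(hsv[...,2]<50).astype(np.uint8)
rim=((P[...,2]>.052)&(P[...,2]<.068)).astype(np.uint8); rim=cv2.morphologyEx(rim,cv2.MORPH_CLOSE,np.ones((3,3)))
blobs(rim,(195,235,370,315),.06,'rim',1000)
cork=((hsv[...,0]>12)&(hsv[...,2]>90)).astype(np.uint8)
blobs(cv2.morphologyEx(cork,cv2.MORPH_OPEN,np.ones((3,3))),(216,250,260,294),.009,'pad')
cv2.imwrite('pics/crop.png',cv2.resize(im[150:310,195:365,::-1],None,fx=3.5,fy=3.5,interpolation=cv2.INTER_CUBIC))
```

```text
boat [ 10 157 226] [0.65  0.05  0.024]
star [ 10 157 229] [ 0.661 -0.07   0.029]
red [  2 208 226] [ 0.815 -0.006  0.006]
board [ 21  93 232] [ 0.615 -0.121  0.016]
pad [ 16 129 210] [0.449 0.032 0.007]
orn (215, 178, 37, 30) rect [0.6424 0.0452] [0.071 0.089] 4.7 circ [0.6547 0.0483]
orn (263, 171, 32, 31) rect [ 0.6622 -0.0673] [0.0731 0.078 ] 6.3 circ [ 0.6579 -0.0678]
orn (307, 170, 35, 34) rect [ 0.6559 -0.1833] [0.0914 0.0426] 45.0 circ [ 0.6573 -0.1824]
crock (318, 263, 34, 35) rect [ 0.4379 -0.1978] [0.0794 0.0763] 64.1 circ [ 0.4378 -0.2018]
crock (265, 257, 42, 41) rect [ 0.4398 -0.0834] [0.094  0.0979] 0.7 circ [ 0.4391 -0.0873]
board (205, 162, 148, 51) rect [ 0.6596 -0.0674] [0.3687 0.1259] 89.9 circ [ 0.6595 -0.0675]
rim (211, 247, 148, 59) rect [ 0.4422 -0.0812] [0.3493 0.1249] 88.5 circ [ 0.4423 -0.0809]
pad (218, 253, 39, 39) rect [0.4465 0.0348] [0.0935 0.0947] 0.7 circ [0.448  0.0349]
```

View pics/crop.png

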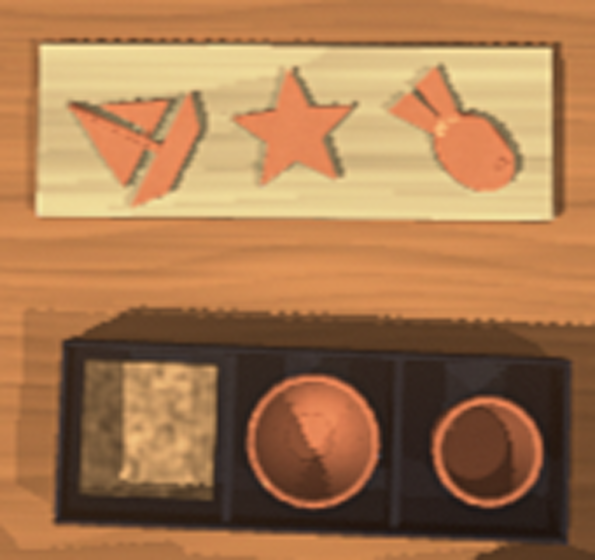

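The close crop confirms it: an outline of a hull, a mast and two sails, in bare terracotta. The mast top is at crop (70,100) and the middle of the keel at (188,157), so the centre is at full-image (231.9,186.6). The board row geometry gives boat (0.659, 0.0505), and the rim and pad give mouth (0.4455, 0.034). First I cross at z 0.25.

Run:
```python
from h import *
c=dict(np.load('top.npz')); print(ray(c,231.9,186.6,.028), [np.linalg.norm(ray(c,215,178.6,.028)-ray(c,248.7,194.9,.028)),np.linalg.norm(ray(c,250.1,176.3,.028)-ray(c,233,208.6,.028))])
```

```text
[0.6579864  0.04982344 0.028     ] [np.float64(0.09369909446374088), np.float64(0.09121147955578139)]
```

move_arm([
  [0.87, -0.59, 0, 0, 0, 0],
  [0.87, -0.59, 0, 0, 0, 0],
  [0.87, -0.59, 0, 0, 0, 0],
  [0.87, -0.59, 0, 0, 0, 0],
  [0.87, -0.59, 0, 0, 0, 0],
  [0.87, -0.59, 0, 0, 0, 0],
  [0.87, -0.59, 0, 0, 0, 0],
  [0.87, -0.59, 0, 0, 0, 0],
], grip=20)

```text
t: 0.9
tcp_pos: [0.3061, -0.3401, 0.2499]
tcp_rot: [[0.972, 0.237, -0.0], [0.237, -0.972, -0.0], [-0.0, -0.0, -1.0]]
force: [0.0, -0.8, -1.1]
width: 0.235
grasp_force: 0.0
```

move_arm([
  [0.87, -0.59, 0, 0, 0, 0],
  [0.87, -0.59, 0, 0, 0, 0],
  [0.87, -0.59, 0, 0, 0, 0],
  [0.87, -0.59, 0, 0, 0, 0],
  [0.87, -0.59, 0, 0, 0, 0],
  [0.87, -0.59, 0, 0, 0, 0],
  [0.87, -0.59, 0, 0, 0, 0],
  [0.87, -0.59, 0, 0, 0, 0],
])

```text
t: 1.7
tcp_pos: [0.4823, -0.1464, 0.2497]
tcp_rot: [[0.972, 0.235, -0.001], [0.235, -0.972, -0.0], [-0.001, -0.0, -1.0]]
force: [0.2, -0.3, 0.6]
width: 0.229
grasp_force: 0.0
```

move_arm([
  [0.87, -0.59, 0, 0, 0, 0],
  [0.87, -0.59, 0, 0, 0, 0],
  [0.87, -0.59, 0, 0, 0, 0],
  [0.87, -0.59, 0, 0, 0, 0],
  [0.87, -0.59, 0, 0, 0, 0],
  [0.87, -0.59, 0, 0, 0, 0],
  [0.87, -0.59, 0, 0, 0, 0],
  [0.87, -0.59, 0, 0, 0, 0],
])

```text
t: 2.5
tcp_pos: [0.659, 0.0476, 0.2498]
tcp_rot: [[0.972, 0.235, -0.001], [0.235, -0.972, -0.0], [-0.001, 0.0, -1.0]]
force: [-0.5, -0.0, 0.5]
width: 0.233
grasp_force: 0.0
```

move_arm([
  [0, -0.01, 0.1, 0, 0, 0],
  [0, -0.01, 0.2, 0, 0, 0],
  [0, -0.01, 0.3, 0, 0, 0],
  [0, -0.01, 0.4, 0, 0, 0],
  [0, -0.01, 0.5, 0, 0, 0],
  [0, -0.01, 0.6, 0, 0, 0],
  [0, -0.01, 0.67, 0, 0, 0],
  [0, -0.01, 0.67, 0, 0, 0],
])

```text
t: 3.3
tcp_pos: [0.6572, 0.0501, 0.0806]
tcp_rot: [[0.972, 0.234, -0.004], [0.234, -0.972, -0.0], [-0.004, -0.001, -1.0]]
force: [-0.8, 0.4, 0.3]
width: 0.235
grasp_force: 0.0
```

Run:
```python
from h import *
s=grab('side'); w=grab('wrist'); cv2.imwrite('pics/s2.png',np.hstack([cv2.resize(q['image'],(400,300)) for q in (s,w)])[:,:,::-1])
```

```text
(no output)
```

View pics/s2.png

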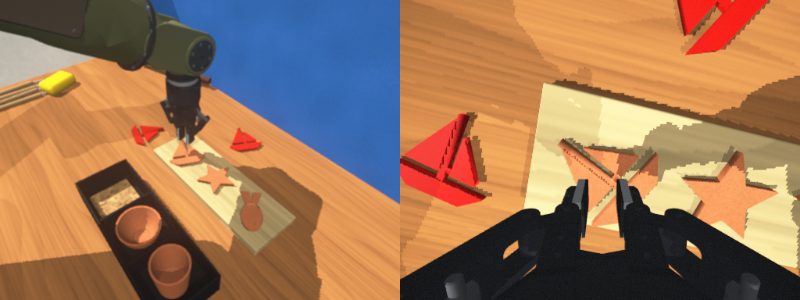

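The fingers are above the boat: fingertips at (187,140) in the side view and (600,190) in the wrist view. Now I hold.

move_arm([
  [0, 0, 0, 0, 0, 0],
  [0, 0, 0, 0, 0, 0],
  [0, 0, 0, 0, 0, 0],
  [0, 0, 0, 0, 0, 0],
  [0, 0, 0, 0, 0, 0],
  [0, 0, 0, 0, 0, 0],
  [0, 0, 0, 0, 0, 0],
  [0, 0, 0, 0, 0, 0],
])

```text
t: 4.2
tcp_pos: [0.6588, 0.0524, 0.0825]
tcp_rot: [[0.972, 0.237, -0.0], [0.237, -0.972, 0.0], [-0.0, -0.0, -1.0]]
force: [-0.0, -0.8, -0.1]
width: 0.234
grasp_force: 0.0
```

move_arm([
  [0, 0, 0, 0, 0, 0],
  [0, 0, 0, 0, 0, 0],
  [0, 0, 0, 0, 0, 0],
  [0, 0, 0, 0, 0, 0],
  [0, 0, 0, 0, 0, 0],
  [0, 0, 0, 0, 0, 0],
  [0, 0, 0, 0, 0, 0],
  [0, 0, 0, 0, 0, 0],
])

```text
t: 5.0
tcp_pos: [0.6588, 0.0523, 0.0825]
tcp_rot: [[0.972, 0.237, 0.0], [0.237, -0.972, 0.0], [0.0, -0.0, -1.0]]
force: [-0.4, -1.3, 0.5]
width: 0.235
grasp_force: 0.0
```

move_arm([
  [0, 0, 0, 0, 0, 0],
  [0, 0, 0, 0, 0, 0],
  [0, 0, 0, 0, 0, 0],
  [0, 0, 0, 0, 0, 0],
  [0, 0, 0, 0, 0, 0],
  [0, 0, 0, 0, 0, 0],
  [0, 0, 0, 0, 0, 0],
  [0, 0, 0, 0, 0, 0],
])

```text
t: 5.8
tcp_pos: [0.6588, 0.0523, 0.0825]
tcp_rot: [[0.972, 0.237, -0.0], [0.237, -0.972, 0.0], [-0.0, -0.0, -1.0]]
force: [0.0, -0.3, -1.2]
width: 0.236
grasp_force: 0.0
```

move_arm([
  [0, 0, -0.1, 0, 0, 0],
  [0, 0, -0.2, 0, 0, 0],
  [0, 0, -0.3, 0, 0, 0],
  [0, 0, -0.4, 0, 0, 0],
  [0, 0, -0.5, 0, 0, 0],
  [0, 0, -0.55, 0, 0, 0],
  [0, 0, -0.55, 0, 0, 0],
  [0, 0, -0.55, 0, 0, 0],
])

```text
t: 6.6
tcp_pos: [0.6585, 0.0523, 0.2187]
tcp_rot: [[0.972, 0.237, -0.001], [0.237, -0.972, -0.0], [-0.001, -0.0, -1.0]]
force: [0.2, -0.4, -0.4]
width: 0.231
grasp_force: 0.0
```

move_arm([
  [-0.15, -0.02, 0, 0, 0, 0],
  [-0.3, -0.05, 0, 0, 0, 0],
  [-0.45, -0.07, 0, 0, 0, 0],
  [-0.6, -0.09, 0, 0, 0, 0],
  [-0.75, -0.12, 0, 0, 0, 0],
  [-0.845, -0.13, 0, 0, 0, 0],
  [-0.845, -0.13, 0, 0, 0, 0],
  [-0.845, -0.13, 0, 0, 0, 0],
])

```text
t: 7.4
tcp_pos: [0.4458, 0.0339, 0.2194]
tcp_rot: [[0.972, 0.236, -0.001], [0.236, -0.972, 0.0], [-0.001, -0.0, -1.0]]
force: [0.2, 0.6, -0.4]
width: 0.236
grasp_force: 0.0
```

move_arm([
  [0, 0, 0.08, 0, 0, 0],
  [0, 0, 0.16, 0, 0, 0],
  [0, 0, 0.24, 0, 0, 0],
  [0, 0, 0.32, 0, 0, 0],
  [0, 0, 0.38, 0, 0, 0],
  [0, 0, 0.42, 0, 0, 0],
  [0, 0, 0.42, 0, 0, 0],
  [0, 0, 0.42, 0, 0, 0],
])

```text
t: 8.2
tcp_pos: [0.4463, 0.034, 0.1151]
tcp_rot: [[0.972, 0.237, -0.0], [0.237, -0.972, -0.0], [-0.0, 0.0, -1.0]]
force: [0.5, 0.3, -0.8]
width: 0.237
grasp_force: 0.0
```

move_arm([
  [0, 0, 0, 0, 0, 0],
  [0, 0, 0, 0, 0, 0],
  [0, 0, 0, 0, 0, 0],
  [0, 0, 0, 0, 0, 0],
  [0, 0, 0, 0, 0, 0],
  [0, 0, 0, 0, 0, 0],
  [0, 0, 0, 0, 0, 0],
  [0, 0, 0, 0, 0, 0],
])

```text
t: 9.0
tcp_pos: [0.4459, 0.0339, 0.115]
tcp_rot: [[0.972, 0.236, -0.0], [0.236, -0.972, 0.0], [-0.0, -0.0, -1.0]]
force: [-0.6, 0.7, -1.0]
width: 0.236
grasp_force: 0.0
```

move_arm([
  [0, 0, 0, 0, 0, 0],
  [0, 0, 0, 0, 0, 0],
  [0, 0, 0, 0, 0, 0],
  [0, 0, 0, 0, 0, 0],
  [0, 0, 0, 0, 0, 0],
  [0, 0, 0, 0, 0, 0],
  [0, 0, 0, 0, 0, 0],
  [0, 0, 0, 0, 0, 0],
])

```text
t: 9.8
tcp_pos: [0.4459, 0.0339, 0.115]
tcp_rot: [[0.972, 0.237, -0.0], [0.237, -0.972, 0.0], [-0.0, -0.0, -1.0]]
force: [1.2, -0.6, -0.2]
width: 0.239
grasp_force: 0.0
```

move_arm([
  [0, 0, 0, 0, 0, 0],
  [0, 0, 0, 0, 0, 0],
  [0, 0, 0, 0, 0, 0],
  [0, 0, 0, 0, 0, 0],
  [0, 0, 0, 0, 0, 0],
  [0, 0, 0, 0, 0, 0],
  [0, 0, 0, 0, 0, 0],
  [0, 0, 0, 0, 0, 0],
])

```text
t: 10.6
tcp_pos: [0.4459, 0.0339, 0.115]
tcp_rot: [[0.972, 0.237, 0.0], [0.237, -0.972, 0.0], [0.0, 0.0, -1.0]]
force: [0.3, 0.3, -0.1]
width: 0.229
grasp_force: 0.0
```

Run:
```python
from h import *
s=grab('side'); w=grab('wrist'); cv2.imwrite('pics/s3.png',np.hstack([cv2.resize(q['image'],(400,300)) for q in (s,w)])[:,:,::-1])
```

```text
(no output)
```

View pics/s3.png

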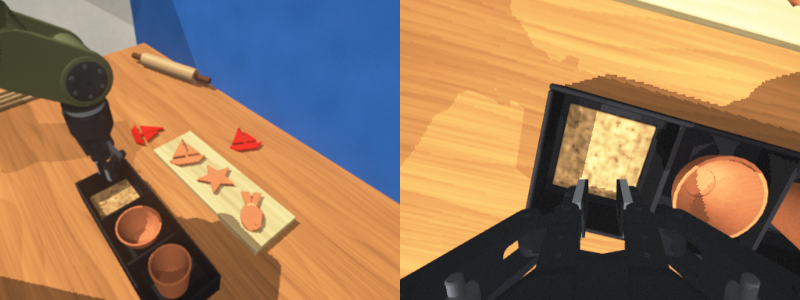

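The fingers hover above the pad compartment: fingertips near (112,170) in the side view and (604,190) in the wrist view. Nothing has moved.

```bash
python3 -c "
from station import bot
print(bot.sign_off())"
```

```text
the job is handed in; nothing more can be done
None
```

I pointed at the clay boat and then at the empty compartment, holding over two seconds at each with fingertips about 35 mm above, and handed the job in still pointing at the compartment; the last pictures show nothing moved, but the sign-off gave no verdict.

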